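# Tip the brass setting block out of its gauge case and lay it on the surface plate

## Robot

A 6-joint arm with a two-finger parallel gripper is mounted at the origin on the work surface. World frame = base frame: x ahead of the robot, y to its left, z up, the work surface at z = 0. Lengths are in mm, angles in rad, forces in N, time in s.
With the tool pointing down it reaches from about 400 to 925 mm from the base axis. Payload 12.5 kg.
Tool frame: the origin (TCP) lies on the mounting face of the last link; the fingertips stand 190 mm ahead of it and the grasp point (between the pads) lies 171 mm ahead of it; z points along the fingers, y is the line along which they close (so a half turn about z gives the same grasp; the last joint's range is limited). The gripper opens to 95 mm and grips with 3 to 60 N. Pads are 20 mm wide; open, the fingers measure 119 mm over their backs; the gripper's body (75 mm by 180 mm) begins 59 mm behind the grasp point.
Start: joints at [-1.316, 0.491, 1.559, -0, 1.092, -0.106], TCP at [220.658, -584.752, 404.761] pointing down, gripper open.
Joint ranges: [-3.1, 3.1], [-0.84, 2.19], [0.05, 2.79], [-1.13, 4.28], [0.06, 2.93], [-2.69, 2.69]. Speed limits (rad/s): [2.22, 2.22, 2.79, 3.14, 3.14, 3.14].

## Interface

Orientations are given as [roll, pitch, yaw] about the fixed x, y, z axes, in that order (R = Rz(yaw) Ry(pitch) Rx(roll)).
In Python, from cell import env gives the robot as it stands.
- The arm moves only by the tool carry_out, never from a script. Its argument "series" is a list of rows, each a list of 5 numbers: the shift along the tool's x, y, z in m, then the turn about the tool's z in degrees, then the opening, from 0 (shut) to 1 (fully open). A call has 1 to 20 rows; each row is the pose to reach, as a shift and turn from the pose commanded when the call began, along the tool's axes at that moment; what a row does not reach only later rows make up. A row lasts 1/8 s, in which the tool goes at most 62.5 mm and 10.7 degrees, less where a joint would pass 70% of its speed; a pose out of reach is approached as far as the arm can. A call with a gripper value outside its range is refused whole. The fingers move at their own pace and stop on an object; the grip force is fixed at half the most. Time passes only in rows, so rows that repeat a pose let the fingers close. It gives the time, the measured TCP pose, the force, the opening and the grip force at its end, in the units of the state.
- env.state(): the state, without advancing time (a new reading comes with each control period).
- env.read_camera(name): name is "scene" or "top" or "wrist"; returns (picture, depth): 420x560x3 uint8, red, green, blue; 420x560 float32, mm along the optical axis (not along the pixel's ray), 0 where there is no reading.
- env.get_calibration(name): a dict with "intrinsics" (3x3 intrinsics, pixels), "cam_to_world" (4x4, takes a point from camera to world coordinates); the wrist camera has in their place "T_tool_cam" (4x4, takes a point from camera to tool coordinates, whose origin is the TCP and whose axes are the flange's). Camera axes: x right, y up, looking along -z (the intrinsics and any distortion apply to the point x, -y, -z); pixel columns grow to the right and rows downward; lengths in mm; the calibration is good to about 2 mm. A picture is of the moment at which its call begins: read the wrist's pose just before it. get_calibration takes no time and is no camera call.
- env.job_done(): hands the job in; it is judged then, once.
The state is a dict: "t": time; "joints": joint angles; "qvel": joint speeds; "tau": joint torques, N m; "eef_pos": TCP position; "tcp_rot": TCP orientation; "ft_force": force on the tool from outside, world axes, zero at the start; "moment": the same for the moment, N m; "opening": opening from 0.0 (shut) to 1.0 (fully open); "grip_force": force on a finger pad.
Only numpy, scipy, OpenCV 4.12 (cv2) and the standard library are available. Lean on these libraries where they do the work, as an engineer would, in place of code of your own. Each camera call takes 0.05 s, during which the arm holds its last target. There are 200 camera calls.

## Task

Take the brass setting block out of the blue gauge case: press down its end over the red thumb well so that the block tips and stays with its other end standing up out of the pocket, then grip that raised end and lift it out. Lay the block flat, same side up, near the middle of the dark square surface plate and let go. Leave the steel block lying in its pocket.

Things in the scene. Friction and masses are not known exactly. Their poses are not given: they have to be found in the camera images.
- brass_mid (a point): Centre (half-way up) of the brass-yellow setting block, 80 x 22 x 12 mm along its own x, y, z, 0.18 kg. z is up. It lies flat in one of the two pockets of the case, flush: its top, 6 mm over this point, is level with the case top. Its -x half hangs over the thumb well. Gripped across its 22 mm width (y).
- steel_mid (a point): Centre of the grey steel block, the bystander: same size, lying the same way in the case's other pocket, 60 mm to one side (+y or -y; which pocket holds which block varies).
- case: Blue case, fixed, 42 mm high, flat top; axes as the blocks'. Pocket ledge ends 1.5 mm to -x of the block's centre; beyond is the well, red-lined, 46 mm wide, 14 mm past the block's -x end. Press that end's last 10 mm down by 12 mm (a light push, 1-5 N): block drops into the well and stays tipped about 34 deg; its +x end stands 20 mm over the case top, best gripped about 16 mm to +x of its old centre.
- plate_top (a point): Centre of the top face of the dark grey square surface plate, 160 x 160 mm, 30 mm high, fixed on the bench; z is up. Case and plate may stand on either side of the bench.
Things that resemble listed ones, but are neither listed nor needed, are in the scene too. Of the things like the part that bears brass_mid, leave any that is orange; of the rest the smaller one is meant. Of the things like the part that bears plate_top, leave any that is pink; of the rest the smaller one is meant.

How it is judged:
By the outcome, as a careful person would: the job done as asked, in the order asked, and still so for the second after the job is handed in, with the robot touching nothing.
It also fails if it takes over 51 s, if anything falls off the work surface, if the arm or the gripper's body presses on something with over 40 N, if the wrist force passes 120 N, or if a joint passes its speed limit or range.

## Working session

There is one attempt and no reset: what is moved stays moved. The work goes in short steps, Python scripts to look and compute and a tool call to move; the robot and the scene stay as the last step left them, time stands still between calls to the robot, and variables do not carry over. Pictures are saved under pics/ and viewed, at most 10 in all, crops included, and the job is handed in when it is done.

Besides the shell and the picture viewer there is one more tool, called after "Request:" as name(argument=value, ...) on one line, values as JSON. carry_out: Moves the arm, as the interface text tells. Its arguments: {"type":"object","properties":{"series":{"type":"array","items":{"type":"array","items":{"type":"number"}}}},"required":["series"]}

```bash
mkdir -p pics; cat > h.py <<'E'
import numpy as np, cv2
from cell import env
from scipy.spatial.transform import Rotation as R
def cam(name):
    s=env.state(); im,d=env.read_camera(name); c=env.get_calibration(name); K=np.array(c["intrinsics"])
    if name=="wrist":
        T=np.eye(4); T[:3,:3]=R.from_euler('xyz',s["tcp_rot"]).as_matrix(); T[:3,3]=s["eef_pos"]; T=T@np.array(c["T_tool_cam"])
    else: T=np.array(c["cam_to_world"])
    return im,d,K,T,c
def pts(uv,z,K,T):
    uv=np.atleast_2d(uv).astype(float)
    r=np.c_[(uv[:,0]-K[0,2])/K[0,0],-(uv[:,1]-K[1,2])/K[1,1],-np.ones(len(uv))]@T[:3,:3].T
    o=T[:3,3]; return o+r*((z-o[2])/r[:,2])[:,None]
def world(d,K,T):
    v,u=np.indices(d.shape); P=np.stack([(u-K[0,2])/K[0,0]*d,-(v-K[1,2])/K[1,1]*d,-d],-1)
    return P@T[:3,:3].T+T[:3,3]
def save(n,im): cv2.imwrite('pics/'+n+'.png',cv2.cvtColor(im,cv2.COLOR_RGB2BGR))
E
python3 - <<'E'
from h import *
out=[]
for n in ["scene","top"]:
    im,d,K,T,c=cam(n); np.savez(n+'.npz',im=im,d=d,K=K,T=T); out.append(im); print(n,c.keys(),K.tolist(),T.round(3).tolist(),(d>0).mean())
save('a',out[0]);save('b',out[1]); print(env.state())
E
```

```text
scene dict_keys(['intrinsics', 'cam_to_world']) [[449.11910380608714, 0.0, 275.9094542716808], [0.0, 449.11910380608714, 206.44264510008807], [0.0, 0.0, 1.0]] [[0.51, -0.542, 0.668, 1333.084], [0.86, 0.338, -0.382, -590.51], [-0.018, 0.769, 0.639, 874.165], [0.0, 0.0, 0.0, 1.0]] 0.9957993197278912
top dict_keys(['intrinsics', 'cam_to_world']) [[526.5627031460295, 0.0, 281.3214275759872], [0.0, 526.5627031460295, 208.6461924933905], [0.0, 0.0, 1.0]] [[-0.011, 0.998, -0.069, 417.81], [-1.0, -0.011, -0.002, -104.96], [-0.003, 0.069, 0.998, 1209.334], [0.0, 0.0, 0.0, 1.0]] 0.996109693877551
{'t': 0.1, 'joints': array([-1.31556878e+00,  4.91508391e-01,  1.55939052e+00,  4.16215978e-05,
        1.09170904e+00, -1.05624355e-01]), 'qvel': array([-0.00044028, -0.00278543, -0.00082783,  0.00144362, -0.00018117,
       -0.00058171]), 'tau': array([ 2.34201267e-03, -6.13619399e+01, -2.58607435e+01,  6.94080535e-02,
        4.70098795e-02, -5.79750485e-05]), 'eef_pos': array([ 220.67292865, -584.71888766,  404.21373529]), 'tcp_rot': array([-3.14058691e+00, -1.43751025e-04,  3.60832628e-01]), 'ft_force': array([-0.24726184,  0.1789137 ,  0.54666866]), 'moment': array([-0.00663144, -0.03452489,  0.04631801]), 'grip_force': 0.0, 'opening': 0.9972055580642244}
```

View pics/a.png

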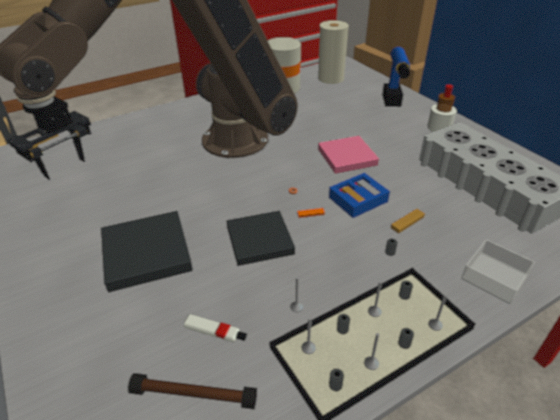

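View pics/b.png

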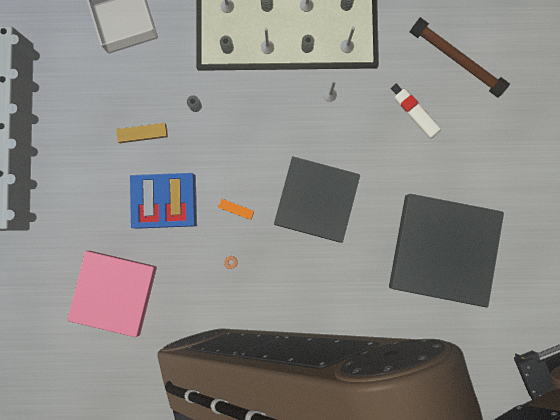

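Scene view (a): blue case at (360,194), small dark plate at (260,237), big dark plate at (145,248), pink plate at (348,153).

Top view (b):
- **Brass candidates:** bar in the case (175,197), loose larger brass bar (142,132), orange bar (236,209). The one in the case fits: it isn't orange and is smaller than the loose one.
- **Plate candidates:** (317,199) dark small, (446,249) dark large, (112,293) pink. The small dark one at (317,199) fits.

The red wells lie at the lower (robot-side) end of the blocks. Next I'll measure and take the enlarged crop.

```bash
cat > m.py <<'E'
from h import *
def comps(mask,amin):
    n,l,s,c=cv2.connectedComponentsWithStats(mask.astype(np.uint8)); return [(l==i) for i in range(1,n) if s[i,4]>=amin]
def rect(m,z,K,T):
    cs,_=cv2.findContours(m.astype(np.uint8),cv2.RETR_EXTERNAL,cv2.CHAIN_APPROX_NONE)
    c=max(cs,key=cv2.contourArea)[:,0]; p=pts(c,z,K,T)[:,:2].astype(np.float32)
    r=cv2.minAreaRect(p); return np.round(r[0],1),np.round(r[1],1),round(r[2],1)
E
python3 - <<'E'
from m import *
for n in ["top","scene"]:
    f=np.load(n+'.npz'); im,d,K,T=f['im'],f['d'],f['K'],f['T']; W=world(d,K,T)
    h=cv2.cvtColor(im,cv2.COLOR_RGB2HSV); H,S,V=[h[...,i].astype(int) for i in range(3)]
    M={'brass':((H>14)&(H<28)&(S>120)&(V>90),30,42),'red':(((H<6)|(H>174))&(S>150),40,42),'blue':((H>100)&(H<125)&(S>130),600,42),'dark':((V<95)&(S<70)&(W[...,2]>20)&(W[...,2]<40),1500,30)}
    for k,(m,a,z) in M.items():
        for q in comps(m,a):
            v,u=np.nonzero(q)
            print(n,k,q.sum(),'px',u.mean().round(),v.mean().round(),'depth xyz',np.median(W[q],0).round(1),rect(q,z,K,T))
f=np.load('top.npz'); save('c',cv2.resize(f['im'][100:300,60:380],None,fx=2.5,fy=2.5,interpolation=cv2.INTER_CUBIC))
E
```

```text
top brass 620 px 141.0 132.0 depth xyz [679.6 216.6  18.5] (array([674. , 210.9]), array([ 30.3, 109.5]), 6.5)
top brass 333 px 175.0 196.0 depth xyz [529.4 134.   43.5] (array([528.4, 135.3]), array([78.4, 20.1]), 0.1)
top brass 36 px 243.0 211.0 depth xyz [496. -15.  14.] (array([493.5, -18. ]), array([20. , 18.8]), 26.1)
top red 155 px 409.0 103.0 depth xyz [ 740.1 -397.7   18.8] (array([ 733.5, -391.5]), array([24.3, 33.3]), 38.1)
top red 186 px 176.0 214.0 depth xyz [488.  133.   27.9] (array([494.6, 131.8]), array([37.8, 40.1]), 0.2)
top red 174 px 149.0 215.0 depth xyz [484.3 194.4  27.2] (array([493. , 191.9]), array([37.8, 40.1]), 0.4)
top blue 1984 px 162.0 198.0 depth xyz [529.1 163.4  43.3] (array([520.5, 164.1]), array([118.1, 140.1]), 1.5)
top dark 4955 px 317.0 199.0 depth xyz [ 519.4 -181.9   31.2] (array([ 520. , -182.2]), array([159.6, 159.2]), 74.3)
scene brass 786 px 422.0 41.0 depth xyz [-299.5 1230.2   36.6] (array([-341.1, 1287.2]), array([  66.5, 1352.7]), 42.0)
scene brass 210 px 374.0 51.0 depth xyz [-564.  1155.1  -85.6] (array([-299.2,  927.3]), array([230
[... 707 characters left out ...]
55.2)
scene red 70 px 448.0 90.0 depth xyz [348.1 692.9 155.4] (array([192.1, 897. ]), array([ 24.4, 114.6]), 36.8)
scene red 579 px 550.0 346.0 depth xyz [1013.6  764.1 -635.8] (array([1154.8,  175.5]), array([ 28.8, 142.1]), 14.5)
scene red 122 px 222.0 330.0 depth xyz [ 747.6 -402.7   17.9] (array([ 763.6, -408.1]), array([20. , 33.3]), 40.4)
scene blue 16531 px 501.0 67.0 depth xyz [ 195.7 1224.5   62.3] (array([ -74. , 1425.2]), array([ 681.6, 1978.8]), 33.6)
scene blue 1194 px 359.0 196.0 depth xyz [550.9 149.9  39.3] (array([541. , 148.8]), array([145.2, 165. ]), 1.5)
scene dark 2417 px 259.0 236.0 depth xyz [ 533.3 -187.7   29.8] (array([ 528.9, -186. ]), array([159.9, 170.3]), 74.3)
```

View pics/c.png

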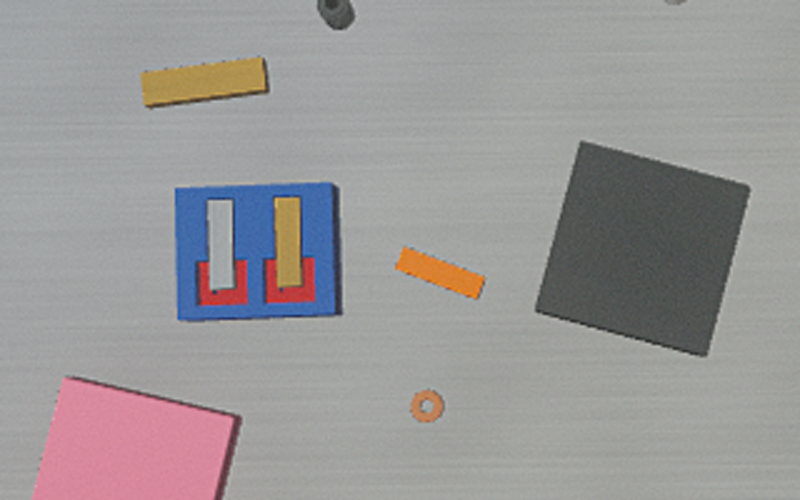

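The crop confirms it. The brass bar in the case is at crop (287,242) with its well at the robot side, so block +x is about world +x. The small dark plate is at (643,248). Moving above the case for a close look.

```bash
cat > to.py <<'E'
import sys
from h import *
# usage: to.py x y z yaw_deg -> shift in tool axes (m), turn deg
x,y,z,yaw=map(float,sys.argv[1:5]); s=env.state(); Rm=R.from_euler('xyz',s["tcp_rot"])
e=Rm.inv().apply(np.array([x,y,z])-s["eef_pos"])/1000
w=(Rm.inv()*R.from_euler('xyz',[np.pi,0,np.deg2rad(yaw)])).as_rotvec(degrees=True)
print('pos',s["eef_pos"].round(1),'shift',e.round(4),'rot',w.round(2),'F',s["ft_force"].round(2),'t',round(s["t"],2))
E
python3 to.py 500 134 330 0; python3 -c "
from h import *
c=env.get_calibration('wrist');print(c)"
```

```text
pos [ 220.7 -584.7  404.2] shift [ 0.5151 -0.5737  0.0749] rot [-0.06  0.   20.67] F [-0.25  0.18  0.55] t 0.1
{'intrinsics': array([[296.22658271,   0.        , 272.99803718],
       [  0.        , 296.22658271, 213.16803719],
       [  0.        ,   0.        ,   1.        ]]), 'T_tool_cam': array([[-1.52850270e-05,  9.60276930e-01,  2.79048773e-01,
         7.91401173e+01],
       [ 9.99999369e-01,  3.28205362e-04, -1.07466167e-03,
         9.44115292e-01],
       [-1.12355811e-03,  2.79048581e-01, -9.60276329e-01,
         1.98118023e+01],
       [ 0.00000000e+00,  0.00000000e+00,  0.00000000e+00,
         1.00000000e+00]])}
```

Request:
carry_out(series=[[0.04,-0.045,0,2,1],[0.08,-0.085,0,4,1],[0.12,-0.126,0.01,6,1],[0.16,-0.168,0.02,8,1],[0.2,-0.21,0.03,10,0],[0.24,-0.252,0.04,12,0],[0.28,-0.294,0.05,14,0],[0.32,-0.336,0.06,16,0],[0.36,-0.378,0.07,18,0],[0.4,-0.42,0.08,19,0],[0.44,-0.462,0.085,20,0],[0.48,-0.504,0.085,20.5,0],[0.51,-0.535,0.085,20.5,0],[0.5385,-0.565,0.085,20.5,0],[0.5385,-0.565,0.085,20.5,0],[0.5385,-0.565,0.085,20.5,0],[0.5385,-0.565,0.085,20.5,0],[0.5385,-0.565,0.085,20.5,0]])

```text
t: 2.35
eef_pos: [524.9, 133.1, 319.8]
tcp_rot: [3.141, -0.0, 0.002]
ft_force: [1.1, 0.5, 0.2]
opening: 0.005
grip_force: 0.0
```

```bash
cat > look.py <<'E'
import sys
from m import *
n,z=sys.argv[1],float(sys.argv[2])
im,d,K,T,c=cam("wrist"); np.savez(n+'.npz',im=im,d=d,K=K,T=T); W=world(d,K,T); s=env.state(); print(s['eef_pos'].round(1),s['tcp_rot'].round(4),s['t'])
h=cv2.cvtColor(im,cv2.COLOR_RGB2HSV); H,S,V=[h[...,i].astype(int) for i in range(3)]
for k,m in {'brass':(H>14)&(H<28)&(S>110)&(V>80),'red':((H<6)|(H>174))&(S>150),'blue':(H>100)&(H<125)&(S>130)}.items():
    for q in comps(m,250):
        v,u=np.nonzero(q); print(k,q.sum(),'px',u.mean().round(),v.mean().round(),'depth',np.median(W[q],0).round(1),rect(q,z,K,T))
save(n,im)
E
python3 look.py w1 42
```

```text
[525.  133.3 319.9] [ 3.1415e+00 -1.0000e-04  1.9000e-03] 2.4
brass 5560 px 175.0 31.0 depth [682.  214.8  17.3] (array([674.8, 208.3]), array([ 28.4, 103. ]), 6.8)
brass 1796 px 272.0 206.0 depth [537.1 133.   42.2] (array([532.9, 132.8]), array([75.1, 21.3]), 0.7)
brass 1622 px 251.0 352.0 depth [546.2 130.7 234. ] (array([379.6, 191.2]), array([ 11.4, 306.4]), 0.1)
red 339 px 255.0 243.0 depth [496.3 149.7  26.6] (array([500.6, 148.4]), array([32.9, 10.3]), 2.4)
red 307 px 291.0 243.0 depth [494.6 114.2  26.8] (array([500.3, 115.7]), array([32.1, 10.4]), 1.3)
red 721 px 212.0 247.0 depth [487.5 189.2  26.5] (array([499.2, 190. ]), array([32.1, 41. ]), 0.1)
blue 11600 px 237.0 203.0 depth [542.8 164.3  42.2] (array([524.2, 162.5]), array([120. , 139.4]), 1.5)
```

View pics/w1.png

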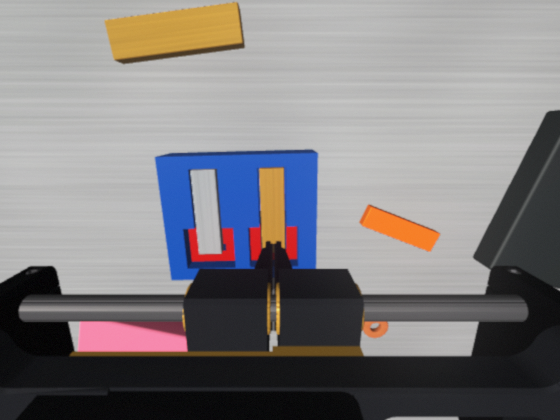

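Wrist view: the brass bar's +x end is at (272,168). Its near end, over the well, is hidden behind the closed fingertips at (273,245). Steel is at (206,210). Estimated centre is (530.5,133), top z 42, yaw about 1°. Pressing at x of about 490.

Request:
carry_out(series=[[-0.018,0.0005,0.03,-1,0],[-0.035,0.001,0.06,-1,0],[-0.035,0.001,0.079,-1,0],[-0.035,0.001,0.084,-1,0],[-0.035,0.001,0.086,-1,0],[-0.035,0.001,0.088,-1,0],[-0.035,0.001,0.09,-1,0],[-0.035,0.001,0.09,-1,0]])

```text
t: 3.4
eef_pos: [490.1, 132.9, 229.9]
tcp_rot: [3.142, -0.0, 0.021]
ft_force: [-0.3, -0.1, 0.7]
opening: 0.004
grip_force: 0.0
```

Request:
carry_out(series=[[0,0,0.002,0,0],[0,0,0.004,0,0],[0,0,0.006,0,0],[0,0,0.008,0,0],[0,0,0.009,0,0],[0,0,0.009,0,0]])

```text
t: 4.15
eef_pos: [490.0, 132.8, 220.6]
tcp_rot: [3.141, 0.0, 0.02]
ft_force: [0.0, -0.5, -0.3]
opening: 0.004
grip_force: 0.0
```

Request:
carry_out(series=[[0,0,0.002,0,0],[0,0,0.003,0,0],[0,0,0.004,0,0],[0,0,0.004,0,0],[0,0,0.004,0,0]])

```text
t: 4.78
eef_pos: [490.0, 132.8, 216.7]
tcp_rot: [3.142, -0.0, 0.02]
ft_force: [0.2, 0.6, -0.1]
opening: 0.002
grip_force: 0.0
```

```bash
python3 look.py w2 42; python3 - <<'E'
from m import *
im,d,K,T,c=cam("scene"); save('s2',cv2.resize(im[150:240,300:420],None,fx=5,fy=5,interpolation=cv2.INTER_CUBIC))
E
```

```text
[490.1 132.8 216.7] [ 3.1415e+00 -1.0000e-04  2.0400e-02] 4.825
brass 4210 px 272.0 192.0 depth [539.2 133.2  51.1] (array([531.5, 132.8]), array([60.1, 23.8]), 2.4)
brass 3292 px 469.0 233.0 depth [504.6   2.8  12.3] (array([514.5,  22.5]), array([66.1, 17.2]), 68.8)
brass 1767 px 246.0 352.0 depth [511.2 133.2 130.8] (array([433.9, 166.7]), array([  6.8, 184.6]), 1.1)
red 737 px 245.0 249.0 depth [497.6 149.3  26.6] (array([504.6, 147.6]), array([27.8, 11. ]), 2.1)
red 1418 px 176.0 257.0 depth [488.3 188.2  26.5] (array([499.4, 188.5]), array([38.6, 31.4]), 89.9)
red 683 px 301.0 249.0 depth [497.8 114.4  26.6] (array([503.8, 117. ]), array([25., 11.]), 1.5)
blue 31581 px 211.0 176.0 depth [548.  164.8  42.1] (array([528. , 162.8]), array([107.3, 139.7]), 1.5)
```

View pics/s2.png

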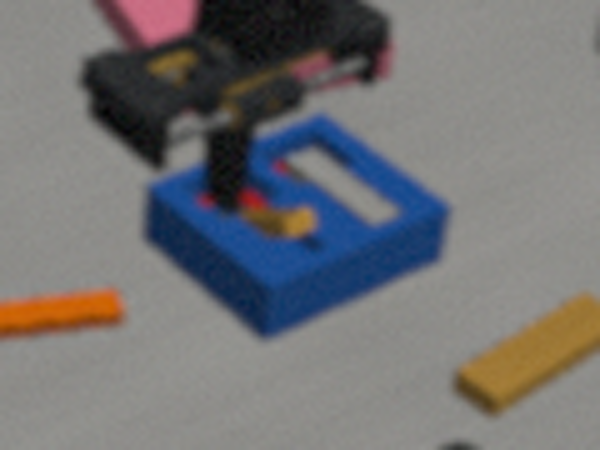

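The crop shows the brass block tipped, with its raised end at (295,220) standing out of the pocket and the fingers in the well at (225,190). Retracting straight up, then measuring the raised end.

Request:
carry_out(series=[[0,0,-0.02,0,0],[0,0,-0.07,0,0],[0,0,-0.1,0,1],[0,0,-0.1,0,1],[0,0,-0.1,0,1]])

```text
t: 5.5
eef_pos: [489.8, 132.8, 316.1]
tcp_rot: [3.141, 0.001, 0.02]
ft_force: [-1.1, 0.0, -0.5]
opening: 0.263
grip_force: 0.0
```

```bash
python3 look.py w3 55; python3 - <<'E'
from m import *
f=np.load('w3.npz'); im,d,K,T=f['im'],f['d'],f['K'],f['T']; W=world(d,K,T)
h=cv2.cvtColor(im,cv2.COLOR_RGB2HSV).astype(int); m=(h[...,0]>14)&(h[...,0]<28)&(h[...,1]>110)&(h[...,2]>80)&(abs(W[...,0]-530)<70)&(abs(W[...,1]-133)<25)&(W[...,2]<75)
P=W[m]; print(len(P),P.min(0).round(1),P.max(0).round(1))
for x in range(480,580,6):
    q=P[abs(P[:,0]-x)<3]
    if len(q)>5: print(x,len(q),np.median(q[:,2]).round(1),np.percentile(q[:,1],[2,50,98]).round(1))
E
```

```text
[489.8 132.8 315.8] [3.1413e+00 1.6000e-03 2.0400e-02] 5.55
brass 361 px 133.0 3.0 depth [664.2 251.2  17.1] (array([650.4, 226. ]), array([ 4.9, 51.4]), 1.2)
brass 1772 px 273.0 172.0 depth [533.8 133.   47.6] (array([531.7, 133. ]), array([59.8, 21.5]), 1.2)
brass 362 px 320.0 309.0 depth [520.1 119.1 222.9] (array([406.3,  87.1]), array([55.4,  9.8]), 5.1)
brass 1759 px 290.0 352.0 depth [511.1 120.2 230.2] (array([358.6, 139.3]), array([ 10.6, 286.7]), 1.1)
red 926 px 209.0 212.0 depth [487.1 189.   26.6] (array([501.8, 187. ]), array([32.4, 38.7]), 1.2)
red 1037 px 272.0 212.0 depth [489.3 133.4  26.7] (array([502.4, 132.1]), array([31.6, 40.8]), 1.2)
blue 14446 px 238.0 171.0 depth [537.6 161.9  42.2] (array([525.3, 161.1]), array([111.3, 132.3]), 1.6)
1765 [491.6 122.1  18.8] [561.8 144.1  63.3]
492 63 20.7 [122.1 131.8 141.4]
498 105 23.8 [122.3 131.9 141.4]
504 107 27.7 [122.6 132.  141.3]
510 127 31.9 [123.  132.2 142.1]
516 121 36.0 [123.2 133.1 142.1]
522 138 39.9 [122.8 132.4 142.2]
528 154 43.8 [123.1 133.3 142.8]
534 152 47.7 [123.4 132.6 142.7]
540 170 51.9 [123.8 133.5 142.6]
546 182 55.7 [123.3 133.3 143.3]
552 186 59.8 [123.7 133.8 143.2]
558 228 60.0 [123.8 133.9 143.4]
564 32 54.7 [123.7 131.2 143. ]
```

View pics/w3.png

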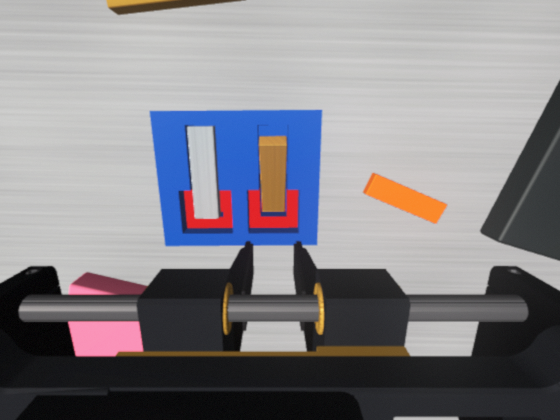

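The block stays tipped at about 34°. Its raised end is at (272,142), reaching z of about 62, and the steel block at (203,172) is undisturbed. Grip point is x of about 547, y 133.4, with tips at about z 44.

Request:
carry_out(series=[[0.03,0.0003,0,0,0.5],[0.057,0.0006,0.0,0,0.5],[0.057,0.0006,0.02,0,0.5],[0.057,0.0006,0.045,0,0.5],[0.057,0.0006,0.065,0,0.5],[0.057,0.0006,0.076,0,0.5],[0.057,0.0006,0.0825,0,0.5],[0.057,0.0006,0.0825,0,0.5],[0.057,0.0006,0.0825,0,0.5]])

```text
t: 6.68
eef_pos: [547.2, 133.5, 234.7]
tcp_rot: [3.142, -0.001, 0.021]
ft_force: [-0.6, 0.0, 0.6]
opening: 0.503
grip_force: 0.0
```

Request:
carry_out(series=[[0,0,0.0007,0,0.3],[0,0,0.0007,0,0.1],[0,0,0.0007,0,0],[0,0,0.0007,0,0],[0,0,0.0007,0,0],[0,0,0.0007,0,0],[0,0,0.0007,0,0]])

```text
t: 7.55
eef_pos: [547.0, 133.4, 233.5]
tcp_rot: [3.142, -0.0, 0.02]
ft_force: [0.5, -0.7, 1.4]
opening: 0.226
grip_force: 30.0
```

Request:
carry_out(series=[[0,0,-0.005,0,0],[0,0,-0.015,0,0],[0,0,-0.03,0,0],[0,0,-0.05,0,0],[0,0,-0.075,0,0],[0,0,-0.1,0,0],[0,0,-0.1,0,0]])

```text
t: 8.43
eef_pos: [547.1, 133.5, 335.8]
tcp_rot: [-3.141, -0.004, 0.021]
ft_force: [0.3, 0.2, -2.6]
opening: 0.231
grip_force: 30.0
```

```bash
cat > tilt.py <<'E'
import sys
from m import *
im,d,K,T,c=cam("wrist"); s=env.state(); W=world(d,K,T); e=s['eef_pos']; Rm=R.from_euler('xyz',s["tcp_rot"])
L=Rm.inv().apply((W-e).reshape(-1,3)).reshape(W.shape)   # tool frame
h=cv2.cvtColor(im,cv2.COLOR_RGB2HSV).astype(int); m=(h[...,0]>14)&(h[...,0]<28)&(h[...,1]>110)&(h[...,2]>60)&(abs(L[...,0])<80)&(abs(L[...,1])<25)&(L[...,2]>140)&(L[...,2]<235)
P=L[m]; print(len(P),'tool min',P.min(0).round(1),'max',P.max(0).round(1),'force',s['ft_force'].round(1),'open',s['opening'])
for x in range(-70,50,8):
    q=P[abs(P[:,0]-x)<4]
    if len(q)>8: print(x,len(q),'z',np.median(q[:,2]).round(1),np.percentile(q[:,1],[2,50,98]).round(1))
if len(sys.argv)>1: save(sys.argv[1],im)
E
python3 tilt.py w4; python3 to.py 504 -178 330 -14
```

```text
1878 tool min [-28.8 -10.3 169.1] max [ 16.   12.  196.5] force [ 0.1 -0.1 -1.9] open 0.2228202662082834
-30 62 z 194.5 [-9.7  0.2 10.8]
-22 209 z 191.0 [-9.5  0.9 10.7]
-14 236 z 185.7 [-9.2  0.9 10.9]
-6 274 z 180.5 [-9.9  0.3 11.2]
2 318 z 174.9 [-9.8  0.9 11.2]
10 610 z 172.1 [-9.7  0.9 11.3]
18 169 z 177.6 [-9.5  0.9 10.8]
pos [546.8 133.4 334.4] shift [-0.0492  0.3105  0.0042] rot [-0.02 -0.11 15.18] F [ 0.08 -0.07 -1.94] t 8.47
```

View pics/w4.png

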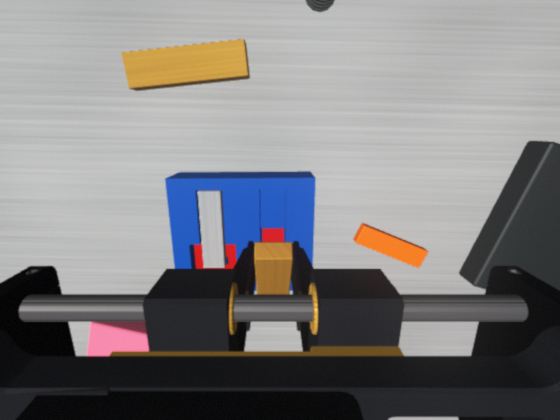

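The block is held at (273,265), still tilted at about 34°. The pocket is empty and the steel block at (210,230) is still seated. Carrying it over the plate.

Request:
carry_out(series=[[-0.001,0.02,0,0,0],[-0.002,0.055,0,0,0],[-0.004,0.1,0,0,0],[-0.006,0.145,0,0,0],[-0.008,0.19,0,0,0],[-0.0095,0.235,0,0,0],[-0.011,0.275,0,0,0],[-0.012,0.303,0,0,0],[-0.0125,0.316,0,0,0],[-0.0125,0.316,0,0,0],[-0.0125,0.316,0,0,0]])

```text
t: 9.85
eef_pos: [540.9, -182.0, 333.3]
tcp_rot: [-3.141, 0.001, 0.021]
ft_force: [-0.5, 0.1, -2.7]
opening: 0.229
grip_force: 30.0
```

```bash
python3 tilt.py w5; python3 - <<'E'
from m import *
im,d,K,T,c=cam("wrist"); W=world(d,K,T); V=im.max(-1)
q=max(comps((V<95)&(W[...,2]>25)&(W[...,2]<36),500),key=lambda a:a.sum()); print(np.median(W[q],0),rect(q,30,K,T),env.state()['eef_pos'])
E
```

```text
1963 tool min [-29.3 -10.9 167.9] max [ 15.7  12.7 197.6] force [ 0.4 -0.3 -2.2] open 0.22643753112385864
-30 82 z 195.7 [-9.9  0.8 11.2]
-22 217 z 191.9 [-9.9  0.5 10.9]
-14 252 z 186.6 [-9.6  1.1 11.1]
-6 281 z 181.2 [-9.6  1.1 11.6]
2 330 z 176.0 [-9.7  1.1 11.7]
10 678 z 174.5 [-10.    1.1  11.7]
18 123 z 180.1 [-9.6  0.5 11. ]
[ 549.13985355 -180.42202525   30.24466528] (array([ 527.1, -185.1]), array([156.8, 150.3]), 74.3) [ 541.05399013 -181.82832645  333.48425636]
```

View pics/w5.png

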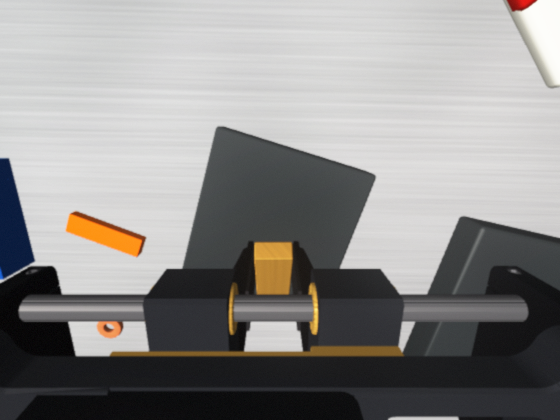

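View shows the block at (273,265) over the small dark plate (280,195 centre of its visible part). Plate top z is about 30. Lowering to just before the block's low end touches.

Request:
carry_out(series=[[0,0,0.02,0,0],[0,0,0.045,0,0],[0,0,0.065,0,0],[0,0,0.075,0,0],[0,0,0.079,0,0],[0,0,0.082,0,0],[0,0,0.085,0,0],[0,0,0.085,0,0]])

```text
t: 10.95
eef_pos: [541.8, -182.8, 250.0]
tcp_rot: [3.14, -0.004, 0.02]
ft_force: [3.9, 1.6, 5.7]
opening: 0.23
grip_force: 30.0
```

Request:
carry_out(series=[[0,0,0.0015,0,0],[0,0,0.003,0,0],[0,0,0.0045,0,0],[0,0,0.006,0,0],[0,0,0.006,0,0]])

```text
t: 11.58
eef_pos: [542.1, -183.0, 244.3]
tcp_rot: [3.139, -0.005, 0.021]
ft_force: [4.9, 0.1, 6.0]
opening: 0.233
grip_force: 30.0
```

```bash
python3 tilt.py
```

```text
2377 tool min [-67.8 -13.1 169.6] max [ 17.   14.4 215.2] force [ 5.  -0.2  6.5] open 0.22892349830733655
-62 73 z 202.5 [-9.6  1.7 12.4]
-54 139 z 200.4 [-9.7  0.3 10.9]
-22 192 z 186.2 [-9.8  0.3 11.1]
-14 312 z 183.3 [-10.1   0.4  11. ]
-6 353 z 180.0 [-9.9  1.  11.5]
2 416 z 177.0 [-10.1   1.   11.6]
10 583 z 174.0 [-10.2   1.   11.6]
18 298 z 179.9 [-9.9  0.4 11. ]
```

Request:
carry_out(series=[[0,0,0.002,0,0],[0,0,0.004,0,0],[0,0,0.006,0,0],[0,0,0.008,0,0],[0,0,0.01,0,0],[0,0,0.012,0,0],[0,0,0.014,0,0],[0,0,0.014,0,0]])

```text
t: 12.62
eef_pos: [541.1, -182.8, 228.7]
tcp_rot: [3.141, -0.001, 0.021]
ft_force: [4.4, -0.7, 4.9]
opening: 0.227
grip_force: 30.0
```

```bash
python3 tilt.py
```

```text
3191 tool min [-77.6 -20.1 168.2] max [ 17.8  20.7 200. ] force [ 4.2 -0.7  3.7] open 0.22847202748816992
-62 162 z 186.5 [-9.6  1.  11. ]
-54 301 z 185.5 [-9.6  1.  12.9]
-46 307 z 184.4 [-10.    1.   11.3]
-38 55 z 183.6 [-9.4  0.3 11.2]
-22 48 z 180.4 [-10.2   1.3  13.2]
-14 383 z 179.6 [-9.9  1.  11.2]
-6 430 z 178.3 [-10.2   0.4  11.5]
2 454 z 177.1 [-10.1   1.   11.5]
10 536 z 175.9 [-10.4   1.   12.1]
18 450 z 178.8 [-9.8  0.4 11.1]
```

Request:
carry_out(series=[[0,0,0.002,0,0],[0,0,0.004,0,0],[0,0,0.0055,0,0],[0,0,0.0065,0,0],[0,0,0.0065,0,0]])

```text
t: 13.3
eef_pos: [541.0, -182.7, 221.9]
tcp_rot: [-3.142, 0.0, 0.021]
ft_force: [2.8, 0.7, 2.4]
opening: 0.229
grip_force: 30.0
```

```bash
python3 tilt.py
```

```text
3388 tool min [-71.9 -19.3 168. ] max [ 17.9  20.7 193.1] force [ 3.2 -0.1  2.2] open 0.22729719763298656
-70 29 z 192.0 [-18.9  12.9  20.3]
-62 117 z 179.9 [-9.8  2.3 12.8]
-54 350 z 179.6 [-9.9  1.  12.6]
-46 362 z 179.2 [-9.8  1.  11.2]
-38 212 z 178.9 [-9.7  0.4 11. ]
-22 16 z 191.9 [-11.5  12.7  12.8]
-14 391 z 177.9 [-9.8  1.  11.2]
-6 463 z 177.5 [-10.1   0.4  11.6]
2 481 z 177.2 [-10.    1.   11.6]
10 510 z 176.9 [-10.4   1.   12. ]
18 457 z 178.6 [-9.8  0.4 11.2]
```

Nearly flat (about 2°) and centred. Releasing and backing off upward.

Request:
carry_out(series=[[0,0,0,0,0.25],[0,0,0,0,0.3],[0,0,0,0,0.4],[0,0,0,0,0.5],[0,0,0,0,0.5],[0,0,-0.01,0,0.5],[0,0,-0.04,0,0.5],[0,0,-0.09,0,0.5],[0,0,-0.12,0,0.5],[-0.05,0,-0.12,0,0.5],[-0.1,0,-0.12,0,0.5],[-0.1,0,-0.12,0,0.5],[-0.1,0,-0.12,0,0.5]])

```text
t: 14.98
eef_pos: [441.4, -185.0, 342.8]
tcp_rot: [3.141, -0.002, 0.02]
ft_force: [-0.4, -0.1, -0.1]
opening: 0.499
grip_force: 0.0
```

```bash
python3 - <<'E'
from m import *
im,d,K,T,c=cam("wrist"); W=world(d,K,T); h=cv2.cvtColor(im,cv2.COLOR_RGB2HSV).astype(int)
m=(h[...,0]>14)&(h[...,0]<28)&(h[...,1]>110)&(h[...,2]>80)&(abs(W[...,1]+183)<60)&(abs(W[...,0]-520)<80)&(W[...,2]<80)
q=max(comps(m,200),key=lambda a:a.sum()); print(rect(q,42,K,T))
for x in range(475,570,10):
    s=q&(abs(W[...,0]-x)<5)
    if s.sum()>5: print(x,np.median(W[s][:,2]).round(1))
print(env.state()['eef_pos'],env.state()['ft_force'])
im2,*_=cam("scene"); save('end',np.hstack([im2[130:330,190:430],im[0:200,160:400]]).repeat(1,0))
E
```

```text
(array([ 518.5, -183.9]), array([80.2, 22. ]), 1.7)
475 42.0
485 42.2
495 42.2
505 42.2
515 42.3
525 42.2
535 42.4
545 42.3
555 42.3
565 30.1
[ 441.72831554 -185.00459001  342.52682371] [ 1.0971511  -0.25991143  0.25574757]
```

View pics/end.png

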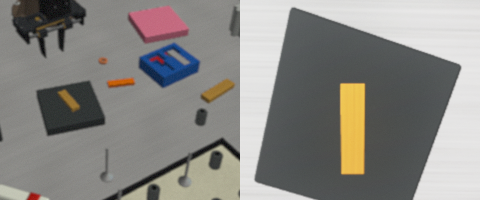

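The block lies flat (top at z 42 along its whole length) near the plate's middle, and the steel block is still in its pocket at (178,57) on the left half of the picture. Handing in.

```bash
python3 -c "
from cell import env
print(env.job_done())"
```

```text
the job is handed in; nothing more can be done
None
```

I tipped the brass block, lifted it out of the case, and laid it flat, same side up, within about 5–10 mm of the small dark plate's middle; the steel block stayed in its pocket, and I handed the job in at about 15 s.

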